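Roll down the glued edge strip on an arched pine rail with the press trolley

ROBOT

A 6-joint arm with a two-finger parallel gripper is mounted at the origin on the work surface. World frame = base frame: x ahead of the robot, y to its left, z up, the work surface at z = 0. Lengths are in m, angles in rad, forces in N, time in s.
With the tool pointing down it reaches from about 0.35 to 0.775 m from the base axis. Payload 7.3 kg.
Tool frame: the origin (TCP) lies on the front face of the gripper's body, between the roots of the fingers; the fingertips stand ahead of it and the grasp point (between the pads) lies 47 mm ahead of it (finger_overhang is the z of the fingertips in the tool frame, in m); z points along the fingers, y is the line along which they close (so a half turn about z gives the same grasp; the last joint's range is limited). The gripper opens to 92 mm and grips with 3 to 60 N. Pads are 19 mm wide; open, the fingers measure 130 mm over their backs; the gripper's body (75 mm by 190 mm) begins 47 mm behind the grasp point.
Start: joints at [-1.448, 0.342, 1.524, -0, 1.275, -0.146], TCP at [0.139, -0.506, 0.292] pointing down, gripper open.
Joint ranges: [-2.53, 2.53], [-0.77, 2.02], [0.04, 2.7], [-1, 4.14], [0.28, 2.66], [-3.11, 3.11]. Speed limits (rad/s): [2.57, 2.57, 3.14, 3.14, 3.14, 3.14].

INTERFACE

Orientations are given as [roll, pitch, yaw] about the fixed x, y, z axes, in that order (R = Rz(yaw) Ry(pitch) Rx(roll)).
In Python, from cell import * gives the robot as it stands. The module is installed in compiled form; this text tells all that it offers.
- The arm moves only by the tool arm_command, never from a script. Its argument "series" is a list of rows, each an object of numbers: "x", "y", "z": the shift along the tool's x, y, z in mm; "rx", "ry", "rz": the turn, a rotation vector about the tool's x, y, z in degrees. A call has 1 to 20 rows; each row is the pose to reach, as a shift and turn from the pose commanded when the call began, along the tool's axes at that moment; what a row does not reach only later rows make up. A row lasts 1/10 s, in which the tool goes at most 50 mm and 8.59 degrees, less where a joint would pass 70% of its speed; a pose out of reach is approached as far as the arm can. A call with a gripper value outside its range is refused whole. "hand" is the finger opening in mm, from 0 to 91.8, set as the call begins (left out, the last holds). The fingers move at their own pace and stop on an object; "squeeze" is the grip in N (left out, the last holds). Time passes only in rows, so rows that repeat a pose let the fingers close. It gives the time, the measured TCP pose, the force, the opening and the grip force at its end, in the units of the state.
- observe(): the state, without advancing time (a new reading comes with each control period).
- read_camera(name): name is "side" or "top"; returns a dict with "pixels" (384x512x3 uint8, blue, green, red), "K" (3x3 intrinsics, pixels), "rvec" (rotation vector, rad) and "tvec" (3), from world to camera coordinates, as OpenCV has them. Camera axes: x right, y down, z forward; pixel columns grow to the right and rows downward; lengths in m; the calibration is good to about 2 mm. A picture is of the moment at which its call begins. There is no depth.
- hand_in(): hands the job in; it is judged then, once.
Trained networks look in a picture, given as the dict that the camera call returned (one of the last four; its "shot" number tells which), for a name from the list of things; names that differ only in an ending like _2 or _b are one class to them, and where a whole thing is asked for, a point or a joint stands for the part that bears it (a point fixed in the world has none). Each returns a list of dicts, best first, with "confidence" (0 to 1); they miss things now and then, are a little off and sometimes report something else, mostly with a low value. They report only what shows in the picture. A call takes as long as a camera call.
- boxes_of(picture, query): "point" ([x, y, z] in m, in world coordinates, good to about 4 mm: the middle of the surface that is visible of it).
- trace(picture, query): "pixels" (384x512 bool, what is visible of it).
- mark_of(picture, query): "point" ([x, y, z] in m, in world coordinates, good to about 4 mm: a listed point, or the origin of a listed thing).
The state is a dict: "time": time; "qpos": joint angles; "qvel": joint speeds; "joint_efforts": joint torques, N m; "tool_pos": TCP position; "tool_rot": TCP orientation; "contact_force": force on the tool from outside, world axes, zero at the start; "torque": the same for the moment, N m; "opening": finger opening in m; "grip_force": force on a finger pad.
Only numpy, scipy, OpenCV 4.12 (cv2) and the standard library are available. Lean on these libraries where they do the work, as an engineer would, in place of code of your own. Each camera call takes 0.05 s, during which the arm holds its last target. There are 200 camera calls.

TASK

Run the heavy press trolley along the arched rail, from its rear stop over the high point to the far buffer, by pushing its sprung push plate from behind with the fingers and following the curve. Between the two dark lines on the arch keep the plate pushed in 22 to 66 mm all the time, however fast the trolley runs, and never let it race (stay under 0.3 m/s). Past the second line let go, so that the trolley rolls by itself gently against the far buffer and stays there; leave the offcut and the cork block on the bed alone.

Things in the scene. Friction and masses are not known exactly. Their poses are not given: they have to be found in the camera images.
- bed: grey gluing bed 440 x 600 mm, fixed. Axes level: x away from the robot, y left, z up; origin on the bench; the foot of the 85 mm pivot post is at (-300, 0, 24), on the board's top face, the post square to the board. The board slopes up along +x by 0.0698 rad. On it the arched pine rail, 66 wide, 30 thick, radius 300 about the post, crossed by two 6 mm dark lines
- line_first (a point): first dark line, its point on the top middle of the arch (it runs on 70 mm inwards over the board), at trolley angle -0.45 rad (the trolley's centre is over it then)
- line_second (a point): second dark line, likewise, at trolley angle +0.45 rad
- trolley: grey iron press trolley (86 mm radially, 120 along the travel, top 96 above the board), on two steel rollers, joined by a flat trammel arm to the pivot post, about which it swings. Origin in its middle, at the board's top face, 300 mm from the post's axis. x radially outward, y along the travel (counter-clockwise from above), z square to the board. Nominally 7 kg (-25 to +30 %), never lifted
- trolley_center (a point): point 75 mm above the trolley's origin (along its z). Trolley angle = angle of the arm about the post from the bed's x: 0 at the arch's high point; at rest on the rear stop at -0.60 rad; far buffer at +0.73. Gravity pulls it down either side of 0. Viscous drag 25 N per m/s, no dry friction: it rolls on when not pushed
- push_plate (a joint): how far (m) the sprung push plate is pushed in towards the trolley: 0 free (its rear face 150 mm behind trolley_center), 0.078 bottomed. Spring 80 N/m, no preload (22 to 66 mm = 1.8 to 5.3 N), damping 2 N per m/s, plate 0.15 kg. Of the two dark rings on its rod, the one nearer the trolley enters the aluminium guide tube at 22 mm, the other at 66 mm
- push_face (a point): centre of the push plate's rear face, where fingers push: upright steel plate, 90 mm wide (radially), 60 high, 13 mm deep lips at both sides, 78 between them. 75 mm above the board; on the straight tangent line behind trolley_center. Site axes: y = pushing direction (tangent at trolley_center), x radially outward, z square to the board
- offcut: pine offcut 70 x 45 x 28 mm lying loose on the bed inside the arch, below the sweeping trammel arm; origin under its middle; stays there
- cork_block: cork sanding block 60 x 90 x 30 mm, likewise loose on the bed; origin under its middle; stays there

How it is judged:
By the outcome, as a careful person would: the job done as asked, in the order asked, and still so for the second after the job is handed in, with the robot touching nothing.
It also fails if it takes over 35 s, if anything falls off the work surface, if the arm or the gripper's body presses on something with over 40 N, if the wrist force passes 120 N, or if a joint passes its speed limit or range.

## Working session

There is one attempt and no reset: what is moved stays moved. The work goes in short steps, Python scripts to look and compute and a tool call to move; the robot and the scene stay as the last step left them, time stands still between calls to the robot, and variables do not carry over. Pictures are saved under pics/ and viewed, at most 10 in all, crops included, and the job is handed in when it is done.

Besides the shell and the picture viewer there is one more tool, called after ">>>" by a JSON object that holds its "method" and its "body", one argument or row to a line. arm_command: Moves the arm, as the interface text tells. Its arguments: {"type":"object","properties":{"series":{"type":"array"},"hand":{"type":"number"},"squeeze":{"type":"number"}},"required":["series"]}

```bash
mkdir -p pics; ls
python3 - <<'E'
from cell import *
import cv2,numpy as np
s=observe(); print({k:np.round(v,3).tolist() for k,v in s.items()})
try: print(finger_overhang)
except Exception as e: print(e)
for n in ["top","side"]:
    p=read_camera(n); cv2.imwrite(f"pics/{n}0.png",p["pixels"]); print(n,p["K"].tolist(),p["rvec"],p["tvec"])
    for q in ["bed","line_first","line_second","trolley","trolley_center","push_face","offcut","cork_block"]:
        for r in mark_of(p,q)[:2]: print(q,np.round(r["point"],4),round(r["confidence"],2))
print(observe()["time"])
E
```

```text
pics
{'time': 0.0, 'qpos': [-1.448, 0.343, 1.525, 0.0, 1.275, -0.146], 'qvel': [0.0, -0.002, -0.001, 0.001, 0.001, 0.002], 'joint_efforts': [0.003, -43.124, -24.422, 0.072, 0.056, -0.0], 'tool_pos': [0.139, -0.506, 0.292], 'tool_rot': [-3.14, -0.0, 0.269], 'contact_force': [-0.097, 0.094, -0.974], 'torque': [-0.027, -0.048, 0.02], 'grip_force': 0.0, 'opening': 0.092}
0.0655
top [[442.13868855506166, 0.0, 259.52089427827514], [0.0, 442.13868855506166, 194.07549462297902], [0.0, 0.0, 1.0]] [ 2.16770291 -2.19039324  0.10523261] [0.00529298 0.59884311 0.86888292]
bed [0.6499 0.0491 0.0008] 0.71
line_first [ 0.5881 -0.071   0.0771] 0.98
trolley [ 0.5647 -0.1101  0.0385] 0.8
trolley [0.5067 0.0064 0.0393] 0.18
trolley_center [ 0.5563 -0.1068  0.1172] 0.59
push_face [ 0.4522 -0.2165  0.1109] 0.64
offcut [0.5113 0.1377 0.0379] 0.63
cork_block [0.5081 0.0077 0.039 ] 0.88
cork_block [ 0.5636 -0.1093  0.0414] 0.68
side [[373.118249544668, 0.0, 254.53518460196003], [0.0, 373.118249544668, 189.57371114071086], [0.0, 0.0, 1.0]] [ 0.04733952 -2.88242714  1.21366765] [0.56532458 0.07463764 0.70617869]
bed [ 0.6479  0.0507 -0.0011] 0.89
line_first [ 0.5893 -0.0727  0.0719] 0.96
line_second [0.6304 0.1828 0.0748] 0.75
line_second [0.5098 0.0084 0.0372] 0.39
trolley [ 0.5677 -0.1094  0.0432] 0.6
trolley_center [ 0.5579 -0.11    0.1128] 0.97
push_face [ 0.4527 -0.2138  0.1063] 0.71
offcut [0.5104 0.1327 0.0298] 0.9
cork_block [0.5106 0.0098 0.0363] 0.7
cork_block [0.5091 0.1381 0.0308] 0.57
0.9
```

View pics/top0.png

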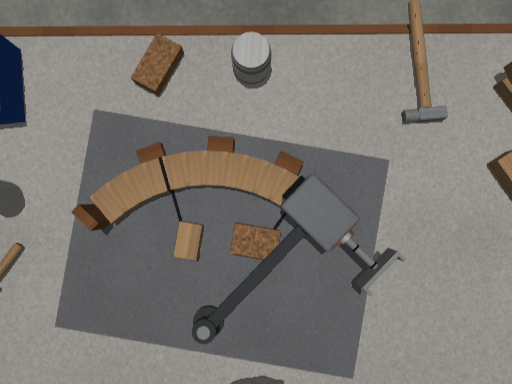

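View pics/side0.png

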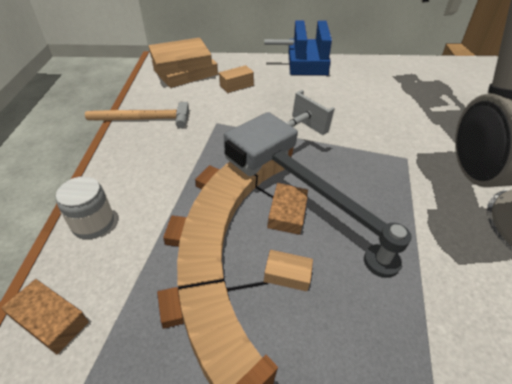

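The top view shows the trolley at px (318,213), the plate at (380,272) and the post at (207,330). The side view confirms the plate stands free behind the trolley. Next I fit the bed pose from the known geometry.

```bash
cat > h.py <<'E'
from cell import *
import numpy as np, json, os
from scipy.spatial.transform import Rotation as Rn
from scipy.optimize import least_squares
A=0.0698
def bedR(psi): return Rn.from_euler('z',psi).as_matrix()@Rn.from_euler('y',-A).as_matrix()
def board(b,v):   # b=(x0,y0,psi); v in board coords about post foot
    x0,y0,psi=b
    return np.array([x0,y0,0])+Rn.from_euler('z',psi).as_matrix()@np.array([-.3,0,.024])+bedR(psi)@np.asarray(v)
def er(t): return np.array([np.cos(t),np.sin(t),0])
def et(t): return np.array([-np.sin(t),np.cos(t),0])
Z=np.array([0,0,1.])
def center(t): return .3*er(t)+.075*Z
PTS={"line_first":.3*er(-.45)+.03*Z,"line_second":.3*er(.45)+.03*Z}
def tcp(b,t,back,h):  # finger axis `back` m behind trolley centre, TCP height h over board; tool x=tangent
    v=.3*er(t)-back*et(t)+h*Z
    R=bedR(b[2])@np.column_stack([et(t),er(t),-Z])   # x=tangent,y=radial,z=down
    return board(b,v),R
def rel(p0,R0,p,R):
    d=R0.T@(p-p0)*1e3; w=Rn.from_matrix(R0.T@R).as_rotvec(degrees=True)
    return dict(zip(["x","y","z","rx","ry","rz"],np.round(np.r_[d,w],1).tolist()))
def now():
    s=observe(); return s,np.array(s["tool_pos"]),Rn.from_euler('xyz',s["tool_rot"]).as_matrix()
def getb(): return np.array(json.load(open("b.json")))
E
python3 - <<'E'
from h import *
obs=[]
for k in range(3):
  for n in ["top","side"]:
    p=read_camera(n)
    for q in ["bed","line_first","line_second","trolley","trolley_center","push_face"]:
        r=mark_of(p,q)
        if r and r[0]["confidence"]>.5: obs.append((n,q,np.array(r[0]["point"])))
def mod(b,q):
    if q=="bed": return np.array([b[0],b[1],0])
    if q=="trolley": return board(b,.3*er(-.6))
    if q=="trolley_center": return board(b,center(-.6))
    if q=="push_face": return board(b,center(-.6)-.15*et(-.6))
    return board(b,PTS[q])
f=lambda b:np.concatenate([(mod(b,q)-x)*1e3 for _,q,x in obs])
s=least_squares(f,[.65,.05,-.1],loss="soft_l1",f_scale=5,x_scale=[.01,.01,.03])
b=s.x;print(b)
for n,q,x in obs: print(n,q,np.round((x-mod(b,q))*1e3,1))
json.dump(b.tolist(),open("b.json","w"))
st,p0,R0=now()
for t,back,h in [(-.6,.22,.23),(-.6,.22,.1305),(-.6,.1695,.1305)]:
    p,R=tcp(b,t,back,h); print(p.round(3),rel(p0,R0,p,R)); p0,R0=p,R
print(observe()["time"])
E
```

```text
[ 0.64596699  0.0495725  -0.17865095]
top bed [ 2.9 -1.8  2.1]
top line_first [-3.9  0.3  2.6]
top line_second [ 2.7  0.5 -0.4]
top trolley [ 1.9 -1.5 -1.6]
top trolley_center [ 1.3  2.6 -2.4]
top push_face [ 0.9 -3.4  0.7]
side bed [-0.6  3.7 -3.3]
side line_first [-3.2 -0.9  0.1]
side line_second [-0.7  0.8  4.8]
side trolley [ 0.5  0.4 -2.7]
side trolley_center [ 2.1  0.3 -0.7]
side push_face [-1.1 -0.2 -3.9]
top bed [0.8 1.6 0.6]
top line_first [-0.8  1.9  2.6]
top line_second [ 3.   3.7 -2.3]
top trolley [-2.7 -1.1 -0.8]
top trolley_center [ 1.9  1.4 -3.3]
top push_face [ 0.9 -2.5  2.2]
side bed [-0.6  1.9 -0.5]
side line_first [-1.3  0.6  0.9]
side line_second [-2.1 -0.6  3.5]
side trolley [-0.3 -1.9  3.8]
side trolley_center [ 0.3 -0.6 -2.8]
side push_face [-0.8 -1.9 -4.7]
top bed [ 4.4  1.7 -4.2]
top line_first [-2.2 -0.4  2.6]
top line_second [ 5.1 -1.  -3.2]
top trolley [-2.1  0.6 -2.5]
top trolley_center [ 0.8 -2.6 -2.8]
top push_face [-0.2 -1.5 -1.2]
side bed [-0.1  1.1 -3.1]
side line_first [-3.6 -0.1  0. ]
side line_second [-2.5 -0.2  0.6]
side trolley [ 1.2 -0.2  0.8]
side trolley_center [ 0.2 -0.8 -1.9]
side push_face [-1.6  0.3 -1.8]
[ 0.394 -0.262  0.262] {'x': 310.1, 'y': -168.3, 'z': 30.2, 'rx': -2.6, 'ry': 3.1, 'rz': -30.0}
[ 0.401 -0.263  0.163] {'x': -0.0, 'y': -0.0, 'z': 99.5, 'rx': 0.0, 'ry': 0.0, 'rz': 0.0}
[ 0.436 -0.227  0.165] {'x': 50.5, 'y': 0.0, 'z': -0.0, 'rx': 0.0, 'ry': 0.0, 'rz': 0.0}
3.0
```

>>> {"method": "arm_command", "body": {
  "series": [
    {"x":40,"y":-22,"z":4,"rx":-0.3,"ry":0.4,"rz":-4},
    {"x":78,"y":-42,"z":8,"rx":-0.6,"ry":0.8,"rz":-8},
    {"x":117,"y":-63,"z":12,"rx":-1,"ry":1.2,"rz":-12},
    {"x":155,"y":-84,"z":15,"rx":-1.3,"ry":1.6,"rz":-15},
    {"x":194,"y":-105,"z":19,"rx":-1.6,"ry":1.9,"rz":-19},
    {"x":233,"y":-126,"z":23,"rx":-2,"ry":2.3,"rz":-23},
    {"x":271,"y":-147,"z":26,"rx":-2.3,"ry":2.7,"rz":-26},
    {"x":310.1,"y":-168.3,"z":30.2,"rx":-2.6,"ry":3.1,"rz":-30},
    {"x":310.1,"y":-168.3,"z":30.2,"rx":-2.6,"ry":3.1,"rz":-30},
    {"x":310.1,"y":-168.3,"z":30.2,"rx":-2.6,"ry":3.1,"rz":-30},
    {"x":310.1,"y":-168.3,"z":30.2,"rx":-2.6,"ry":3.1,"rz":-30},
    {"x":310.1,"y":-168.3,"z":30.2,"rx":-2.6,"ry":3.1,"rz":-30}
  ],
  "hand": 0,
  "squeeze": 10
}}

```text
time: 4.2
tool_pos: [0.3931, -0.2625, 0.2621]
tool_rot: [3.084, -0.04, 0.792]
contact_force: [-1.0, -0.7, -0.7]
opening: 0.0018
grip_force: 0.0
```

Run:
```python
from h import *
b=getb();s,p0,R0=now();print(s["time"],p0.round(4),s["opening"],s["contact_force"],s["qpos"],s["qvel"])
p,R=tcp(b,-.6,.22,.1305);print(rel(p0,R0,p,R))
p,R=tcp(b,-.6,.22,.23);print(rel(p0,R0,p,R))
```

```text
4.2 [ 0.3931 -0.2625  0.2621] 0.0018196713689138486 [-1.00649358 -0.73522849 -0.68364155] [-0.77239101  0.2473334   1.75064594  0.044395    1.08618945 -0.01173194] [-0.00181946 -0.00045407  0.00131699  0.00129102 -0.00092389 -0.00074384]
{'x': 1.1, 'y': -0.3, 'z': 99.6, 'rx': -0.0, 'ry': -0.0, 'rz': -0.1}
{'x': 1.1, 'y': -0.3, 'z': 0.1, 'rx': -0.0, 'ry': -0.0, 'rz': -0.1}
```

>>> {"method": "arm_command", "body": {
  "series": [
    {"x":0,"z":45},
    {"x":1,"z":85},
    {"x":20,"z":99.5},
    {"x":40,"z":99.5},
    {"x":52,"z":99.5},
    {"x":60,"z":99.5},
    {"x":68,"z":99.5},
    {"x":76,"z":99.5},
    {"x":76,"z":99.5},
    {"x":76,"z":99.5}
  ]
}}

```text
invalid input
```

Run:
```python
from h import *
import cv2
b=getb();s,p0,R0=now();print(s["time"],R0.T@np.array(s["contact_force"]))
p,R=tcp(b,-.6,.1595,.1305);print(rel(p,R,p0,R0))
for n in ["top","side"]:
    p=read_camera(n); cv2.imwrite(f"pics/{n}1.png",cv2.resize(p["pixels"][120:330,260:470] if n=="top" else p["pixels"][40:220,220:400],None,fx=2.5,fy=2.5,interpolation=cv2.INTER_CUBIC))
    for q in ["trolley_center","push_face"]:
        for r in mark_of(p,q)[:1]:
            v=bedR(b[2]).T@(np.array(r["point"])-board(b,[0,0,0])); print(n,q,round(np.arctan2(v[1],v[0]),4),(v@et(-.6)).round(4),(v@er(-.6)).round(4),round(v[2],3),round(r["confidence"],2))
import numpy as np,cv2
a=cv2.imread("pics/top1.png");c=cv2.resize(cv2.imread("pics/side1.png"),None,fx=.6,fy=.6);o=np.zeros((525,800,3),np.uint8);o[:,:525]=a;o[:270,525:795]=c;cv2.imwrite("pics/c1.png",o)
```

```text
4.2 [-1.25652942 -0.23573226  0.62170744]
{'x': -61.6, 'y': 0.3, 'z': -99.6, 'rx': 0.0, 'ry': 0.0, 'rz': 0.1}
top trolley_center -0.5906 0.0028 0.2993 0.072 0.78
top push_face -1.0721 -0.1528 0.2993 0.074 0.61
side trolley_center -0.5968 0.001 0.3039 0.071 0.67
side push_face -1.0664 -0.1506 0.2992 0.072 0.58
```

View pics/c1.png

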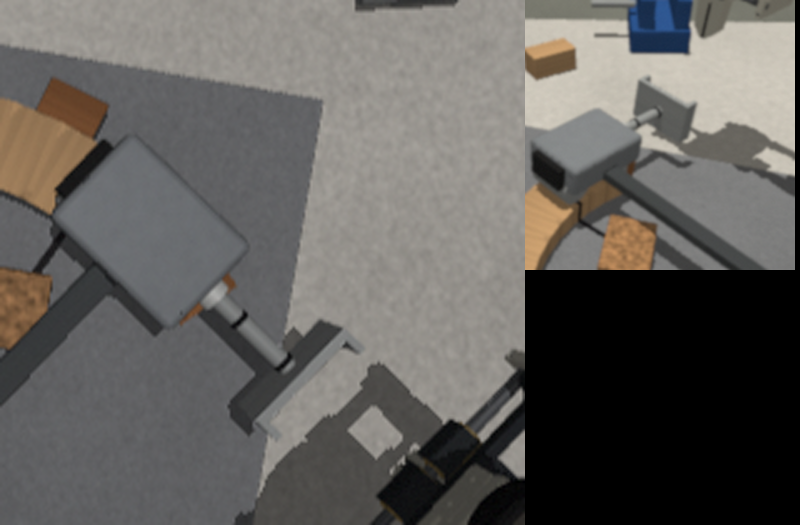

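The command was refused, probably because every row needs all six keys, so nothing moved. The crop shows a free plate with both rod rings visible at (238,318) and (285,362), and the gripper behind it at the lower right. I'll resend it with full rows.

>>> {"method": "arm_command", "body": {
  "series": [
    {"x":0,"y":0,"z":45,"rx":0,"ry":0,"rz":0},
    {"x":1,"y":0,"z":85,"rx":0,"ry":0,"rz":0},
    {"x":20,"y":0,"z":99.5,"rx":0,"ry":0,"rz":0},
    {"x":40,"y":0,"z":99.5,"rx":0,"ry":0,"rz":0},
    {"x":52,"y":0,"z":99.5,"rx":0,"ry":0,"rz":0},
    {"x":60,"y":0,"z":99.5,"rx":0,"ry":0,"rz":0},
    {"x":68,"y":0,"z":99.5,"rx":0,"ry":0,"rz":0},
    {"x":76,"y":0,"z":99.5,"rx":0,"ry":0,"rz":0},
    {"x":76,"y":0,"z":99.5,"rx":0,"ry":0,"rz":0},
    {"x":76,"y":0,"z":99.5,"rx":0,"ry":0,"rz":0}
  ]
}}

```text
time: 5.5
tool_pos: [0.4538, -0.2088, 0.1661]
tool_rot: [3.084, -0.04, 0.794]
contact_force: [-0.2, -0.9, 1.0]
opening: 0.0002
grip_force: 0.7
```

```bash
cat > look.py <<'E'
from h import *
import cv2,sys
b=getb();s,p0,R0=now();print(s["time"],"F tool",(R0.T@np.array(s["contact_force"])).round(2))
v=bedR(b[2]).T@(p0-board(b,[0,0,0]));
th=[]
for n in ["top","side"]:
    p=read_camera(n); cv2.imwrite(f"pics/{sys.argv[1]}{n}.png",p["pixels"])
    for q in ["trolley_center","push_face"]:
        for r in mark_of(p,q)[:1]:
            u=bedR(b[2]).T@(np.array(r["point"])-board(b,[0,0,0]))
            if q=="trolley_center": t=np.arctan2(u[1],u[0]); th.append(t); print(n,"theta",round(t,4),"r",np.hypot(u[0],u[1]).round(4),round(r["confidence"],2))
            elif th: print(n,"c from marks",(150+1e3*(u-.3*er(th[-1]))@et(th[-1])).round(1),round(r["confidence"],2))
t=np.mean(th) if len(sys.argv)<3 else float(sys.argv[2])
print("theta",t,"finger: c",(159.5+1e3*(v-.3*er(t))@et(t)).round(1),"radial off",(1e3*(v@er(t)-.3)).round(1),"h",v[2].round(4))
E
python3 look.py b -.6
python3 - <<'E'
import cv2;a=cv2.imread("pics/btop.png")[170:330,300:470];cv2.imwrite("pics/b2.png",cv2.resize(a,None,fx=3.5,fy=3.5,interpolation=cv2.INTER_CUBIC))
E
```

```text
5.5 F tool [-0.7   0.52 -1.04]
top theta -0.5992 r 0.2978 0.73
top c from marks 12.6 0.56
side theta -0.5912 r 0.3011 0.64
side c from marks 16.2 0.83
theta -0.6 finger: c 15.4 radial off 0.2 h 0.1308
```

View pics/b2.png

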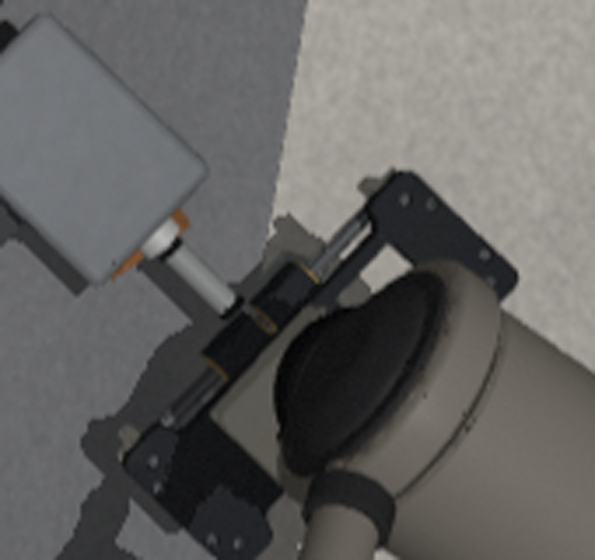

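The crop shows the fingers flat on the plate, with the front ring (172,248) just at the tube mouth, so c is about 15–18 mm, as computed. Next I push to a static balance to identify the mass.

Run:
```python
from h import *
b=getb();p0,R0=tcp(b,-.6,.1595-.0154,.1308)
for t,c in [(-.585,.026),(-.57,.029),(-.55,.031)]: print(rel(p0,R0,*tcp(b,t,.1595-c,.1308)))
```

```text
{'x': 15.1, 'y': 2.0, 'z': 0.0, 'rx': -0.0, 'ry': 0.0, 'rz': -0.9}
{'x': 22.7, 'y': 3.8, 'z': -0.0, 'rx': 0.0, 'ry': -0.0, 'rz': -1.7}
{'x': 30.8, 'y': 6.0, 'z': -0.0, 'rx': 0.0, 'ry': -0.0, 'rz': -2.9}
```

>>> {"method": "arm_command", "body": {
  "series": [
    {"x":6,"y":0.8,"z":0,"rx":0,"ry":0,"rz":-0.4},
    {"x":12,"y":1.6,"z":0,"rx":0,"ry":0,"rz":-0.7},
    {"x":17,"y":2.4,"z":0,"rx":0,"ry":0,"rz":-1.1},
    {"x":22,"y":3.6,"z":0,"rx":0,"ry":0,"rz":-1.6},
    {"x":26,"y":4.7,"z":0,"rx":0,"ry":0,"rz":-2.2},
    {"x":29,"y":5.5,"z":0,"rx":0,"ry":0,"rz":-2.6},
    {"x":31,"y":6,"z":0,"rx":0,"ry":0,"rz":-2.9},
    {"x":31,"y":6,"z":0,"rx":0,"ry":0,"rz":-2.9},
    {"x":31,"y":6,"z":0,"rx":0,"ry":0,"rz":-2.9},
    {"x":31,"y":6,"z":0,"rx":0,"ry":0,"rz":-2.9},
    {"x":31,"y":6,"z":0,"rx":0,"ry":0,"rz":-2.9},
    {"x":31,"y":6,"z":0,"rx":0,"ry":0,"rz":-2.9},
    {"x":31,"y":6,"z":0,"rx":0,"ry":0,"rz":-2.9},
    {"x":31,"y":6,"z":0,"rx":0,"ry":0,"rz":-2.9},
    {"x":31,"y":6,"z":0,"rx":0,"ry":0,"rz":-2.9},
    {"x":31,"y":6,"z":0,"rx":0,"ry":0,"rz":-2.9},
    {"x":31,"y":6,"z":0,"rx":0,"ry":0,"rz":-2.9},
    {"x":31,"y":6,"z":0,"rx":0,"ry":0,"rz":-2.9}
  ]
}}

```text
time: 7.6
tool_pos: [0.4799, -0.1907, 0.1674]
tool_rot: [3.082, -0.037, 0.844]
contact_force: [-1.1, -2.7, 1.7]
opening: 0.0001
grip_force: 1.5
```

```bash
python3 look.py c;python3 look.py d
python3 - <<'E'
import cv2;a=cv2.imread("pics/dtop.png")[150:310,280:450];cv2.imwrite("pics/d2.png",cv2.resize(a,None,fx=3.5,fy=3.5,interpolation=cv2.INTER_CUBIC))
E
```

```text
7.6 F tool [-2.67  1.05 -1.79]
top theta -0.5558 r 0.3018 0.83
top c from marks 32.3 0.65
side theta -0.5541 r 0.3021 0.81
side c from marks 34.3 0.67
theta -0.5549927410410331 finger: c 32.9 radial off 0.6 h 0.1306
7.9 F tool [-3.49  0.73 -2.33]
top theta -0.5534 r 0.3035 0.82
top c from marks 31.4 0.53
side theta -0.5594 r 0.3024 0.79
side c from marks 36.8 0.89
theta -0.5564099516852574 finger: c 33.3 radial off 0.8 h 0.1305
```

View pics/d2.png

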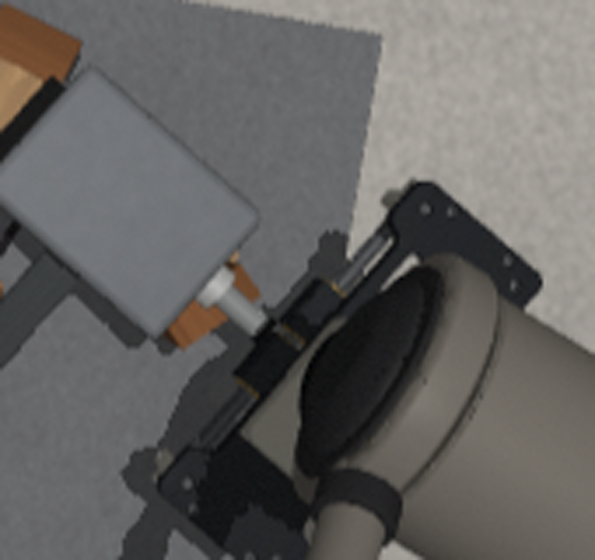

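Balance: θ≈-0.556 at c≈33 mm, so m is about 7.3 kg, and the front ring is inside the tube. Now I plan the run and check its robustness.

```bash
cat > plan.py <<'E'
from h import *
G,M,K,D=5.0,7.3,80,25
def cref(t,th): # mm -> m
    up=np.interp(t,[0,.8],[.033,.046]); return min(up,np.interp(th,[-.2,.2,.45],[.046,.043,.038]))
dt=.005
def ref(th=-.556,v=0,T=6.):
    out=[(0,th,.033,0)]; t=0
    while t<T and th<.50:
        c=cref(t,th); a=(K*c+G*np.sin(th)-D*v)/M; v+=a*dt; th+=v/.3*dt; t+=dt; out.append((t,th,c,v))
    return np.array(out)
if __name__=="__main__":
    r=ref(); rows=np.arange(.1,r[-1,0]+.05,.1)
    th=np.interp(rows,r[:,0],r[:,1]); c=np.interp(rows,r[:,0],r[:,2])
    xf=.3*th+c  # finger arc coordinate
    for m in (6.2,7.3,8.4):
      for off in (-.006,0,.006):
        g=m*9.81*np.sin(A); c0=-off; x=-.556; v=0; L=[]; t=0
        while t<r[-1,0]:
            cc=np.interp(t,np.r_[0,rows],np.r_[-.556*.3+.033,xf])+off-.3*x
            v+=(K*cc+g*np.sin(x)-D*v)/m*dt; x+=v/.3*dt; t+=dt
            if -.45<=x<=.45: L.append((cc,v))
        L=np.array(L); print(m,off,"c %.1f..%.1f v %.3f..%.3f end th %.3f"%(L[:,0].min()*1e3,L[:,0].max()*1e3,L[:,1].min(),L[:,1].max(),x))
    b=getb(); s,p0,R0=now(); b_=tcp(b,-.556,.1595-.033,.1306); print("now vs ref",rel(*b_,p0,R0))
    print(r[-1,0])
    for i,t in enumerate(rows): print(i,round(t,1),th[i].round(3),c[i].round(4),np.interp(t,r[:,0],r[:,3]).round(3))
E
python3 plan.py
```

```text
6.2 -0.006 c 40.8..43.4 v 0.050..0.185 end th 0.472
6.2 0 c 39.1..42.1 v 0.046..0.182 end th 0.497
6.2 0.006 c 37.4..40.8 v 0.043..0.179 end th 0.521
7.3 -0.006 c 39.7..48.0 v 0.057..0.190 end th 0.477
7.3 0 c 38.4..46.0 v 0.051..0.187 end th 0.503
7.3 0.006 c 37.0..44.6 v 0.047..0.184 end th 0.528
8.4 -0.006 c 38.7..55.3 v 0.064..0.196 end th 0.482
8.4 0 c 37.4..53.3 v 0.058..0.193 end th 0.508
8.4 0.006 c 36.0..51.0 v 0.052..0.189 end th 0.534
now vs ref {'x': 0.2, 'y': 0.6, 'z': 0.1, 'rx': 0.0, 'ry': 0.0, 'rz': -0.4}
3.9249999999999385
0 0.1 -0.556 0.0345 0.001
1 0.2 -0.555 0.0362 0.003
2 0.3 -0.554 0.0378 0.006
3 0.4 -0.551 0.0394 0.01
4 0.5 -0.547 0.041 0.014
5 0.6 -0.542 0.0427 0.019
6 0.7 -0.535 0.0443 0.024
7 0.8 -0.526 0.0459 0.03
8 0.9 -0.515 0.046 0.035
9 1.0 -0.502 0.046 0.039
10 1.1 -0.488 0.046 0.043
11 1.2 -0.473 0.046 0.046
12 1.3 -0.457 0.046 0.05
13 1.4 -0.44 0.046 0.053
14 1.5 -0.422 0.046 0.056
15 1.6 -0.403 0.046 0.059
16 1.7 -0.383 0.046 0.063
17 1.8 -0.361 0.046 0.066
18 1.9 -0.338 0.046 0.07
19 2.0 -0.315 0.046 0.074
20 2.1 -0.289 0.046 0.078
21 2.2 -0.263 0.046 0.082
22 2.3 -0.234 0.046 0.087
23 2.4 -0.205 0.046 0.092
24 2.5 -0.173 0.0458 0.097
25 2.6 -0.14 0.0456 0.102
26 2.7 -0.105 0.0453 0.108
27 2.8 -0.068 0.045 0.113
28 2.9 -0.029 0.0447 0.119
29 3.0 0.012 0.0444 0.126
30 3.1 0.055 0.0441 0.132
31 3.2 0.1 0.0438 0.139
32 3.3 0.147 0.0434 0.146
33 3.4 0.198 0.043 0.154
34 3.5 0.25 0.042 0.162
35 3.6 0.306 0.0409 0.169
36 3.7 0.363 0.0398 0.177
37 3.8 0.423 0.0386 0.184
38 3.9 0.486 0.038 0.192
```

```bash
sed -i 's/th<.50/th<.56/' plan.py
cat > rows.py <<'E'
from plan import *
b=getb(); r=ref(); t=np.arange(0,4.05,.1); th=np.interp(t,r[:,0],r[:,1]); c=np.interp(t,r[:,0],r[:,2])
def P(i): return tcp(b,th[i],.1595-c[i],.1306)
s,p,R=now()
def show(base,idx):
    for i in idx: d=rel(*base,*P(i)); print([d["x"],d["y"],d["z"],d["rx"],d["ry"],d["rz"]])
if __name__=="__main__":
    show((p,R),range(1,21)); print(); show(P(20),range(21,41)); print(th[-1],P(20)[0])
E
python3 rows.py
```

```text
[1.4, -0.6, -0.1, -0.0, -0.0, 0.4]
[3.2, -0.5, -0.0, -0.0, -0.0, 0.4]
[5.2, -0.3, -0.0, -0.0, -0.0, 0.3]
[7.7, -0.0, -0.0, -0.0, -0.0, 0.1]
[10.5, 0.5, -0.0, -0.0, -0.0, -0.1]
[13.8, 1.1, -0.0, -0.0, -0.0, -0.4]
[17.5, 1.9, -0.0, -0.0, -0.0, -0.8]
[21.9, 2.8, -0.0, -0.0, -0.0, -1.3]
[25.3, 4.0, -0.0, -0.0, -0.0, -2.0]
[29.1, 5.2, -0.0, -0.0, -0.0, -2.7]
[33.3, 6.6, -0.0, -0.0, -0.0, -3.5]
[37.9, 8.0, -0.0, -0.0, -0.0, -4.3]
[42.8, 9.4, -0.0, -0.0, -0.0, -5.2]
[48.1, 10.8, -0.0, -0.0, -0.0, -6.2]
[53.8, 12.2, -0.0, -0.0, -0.0, -7.3]
[59.8, 13.6, -0.0, -0.0, -0.0, -8.4]
[66.2, 14.9, -0.0, -0.0, -0.0, -9.5]
[72.9, 16.2, -0.0, -0.0, -0.0, -10.8]
[80.1, 17.3, -0.0, -0.0, -0.0, -12.1]
[87.7, 18.4, -0.0, -0.0, -0.0, -13.4]

[7.6, 2.8, 0.0, -0.0, -0.0, -1.4]
[15.7, 5.5, 0.0, -0.0, -0.0, -3.0]
[24.4, 8.1, 0.0, -0.0, -0.0, -4.6]
[33.6, 10.6, -0.0, -0.0, -0.0, -6.3]
[43.2, 13.0, 0.0, 0.0, 0.0, -8.1]
[53.4, 15.2, 0.0, -0.0, -0.0, -10.0]
[64.2, 17.2, 0.0, -0.0, -0.0, -12.0]
[75.7, 18.9, 0.0, -0.0, -0.0, -14.1]
[87.8, 20.2, 0.0, -0.0, -0.0, -16.3]
[100.6, 21.1, -0.0, 0.0, 0.0, -18.7]
[114.1, 21.4, 0.0, 0.0, -0.0, -21.1]
[128.3, 21.2, -0.0, 0.0, 0.0, -23.7]
[143.3, 20.3, 0.0, -0.0, 0.0, -26.5]
[159.0, 18.6, 0.0, -0.0, -0.0, -29.3]
[174.9, 16.3, 0.0, -0.0, 0.0, -32.4]
[191.4, 13.0, 0.0, -0.0, -0.0, -35.5]
[208.4, 8.7, 0.0, -0.0, 0.0, -38.8]
[225.9, 3.3, 0.0, -0.0, 0.0, -42.3]
[244.3, -3.9, 0.0, -0.0, -0.0, -45.9]
[263.3, -13.1, 0.0, -0.0, -0.0, -49.6]
0.5514250135399262 [ 0.55168847 -0.13739805  0.17172931]
```

>>> {"method": "arm_command", "body": {
  "series": [
    {"x":1.5,"y":0,"z":0,"rx":0,"ry":0,"rz":0},
    {"x":3.2,"y":0,"z":0,"rx":0,"ry":0,"rz":0},
    {"x":5.2,"y":0,"z":0,"rx":0,"ry":0,"rz":0},
    {"x":7.7,"y":0,"z":0,"rx":0,"ry":0,"rz":0},
    {"x":10.5,"y":0.5,"z":0,"rx":0,"ry":0,"rz":-0.1},
    {"x":13.8,"y":1.1,"z":0,"rx":0,"ry":0,"rz":-0.4},
    {"x":17.5,"y":1.9,"z":0,"rx":0,"ry":0,"rz":-0.8},
    {"x":21.9,"y":2.8,"z":0,"rx":0,"ry":0,"rz":-1.3},
    {"x":25.3,"y":4,"z":0,"rx":0,"ry":0,"rz":-2},
    {"x":29.1,"y":5.2,"z":0,"rx":0,"ry":0,"rz":-2.7},
    {"x":33.3,"y":6.6,"z":0,"rx":0,"ry":0,"rz":-3.5},
    {"x":37.9,"y":8,"z":0,"rx":0,"ry":0,"rz":-4.3},
    {"x":42.8,"y":9.4,"z":0,"rx":0,"ry":0,"rz":-5.2},
    {"x":48.1,"y":10.8,"z":0,"rx":0,"ry":0,"rz":-6.2},
    {"x":53.8,"y":12.2,"z":0,"rx":0,"ry":0,"rz":-7.3},
    {"x":59.8,"y":13.6,"z":0,"rx":0,"ry":0,"rz":-8.4},
    {"x":66.2,"y":14.9,"z":0,"rx":0,"ry":0,"rz":-9.5},
    {"x":72.9,"y":16.2,"z":0,"rx":0,"ry":0,"rz":-10.8},
    {"x":80.1,"y":17.3,"z":0,"rx":0,"ry":0,"rz":-12.1},
    {"x":87.7,"y":18.4,"z":0,"rx":0,"ry":0,"rz":-13.4}
  ]
}}

```text
time: 10.2
tool_pos: [0.5522, -0.137, 0.1717]
tool_rot: [3.075, -0.022, 1.08]
contact_force: [-1.2, -4.3, 1.2]
opening: 0.0004
grip_force: 2.0
```

Run:
```python
from rows import *
print(s["time"],"lag vs P20",rel(*P(20),p,R),"F",(R.T@np.array(s["contact_force"])).round(2))
q=read_camera("top")
for d in mark_of(q,"trolley_center")[:1]:
    u=bedR(b[2]).T@(np.array(d["point"])-board(b,[0,0,0]));tt=np.arctan2(u[1],u[0]);v=bedR(b[2]).T@(p-board(b,[0,0,0]))
    print("theta",tt,"ref",th[20],d["confidence"],"c",159.5+1e3*(v-.3*er(tt))@et(tt))
print(observe()["time"])
```

```text
10.2 lag vs P20 {'x': 0.6, 'y': 0.2, 'z': 0.1, 'rx': 0.0, 'ry': 0.0, 'rz': -0.1} F [-4.32  1.01 -1.19]
theta -0.3239507730204979 ref -0.3145520206216418 0.75 c 49.41904013450794
10.3
```

>>> {"method": "arm_command", "body": {
  "series": [
    {"x":7.6,"y":2.8,"z":0,"rx":0,"ry":0,"rz":-1.4},
    {"x":15.7,"y":5.5,"z":0,"rx":0,"ry":0,"rz":-3},
    {"x":24.4,"y":8.1,"z":0,"rx":0,"ry":0,"rz":-4.6},
    {"x":33.6,"y":10.6,"z":0,"rx":0,"ry":0,"rz":-6.3},
    {"x":43.2,"y":13,"z":0,"rx":0,"ry":0,"rz":-8.1},
    {"x":53.4,"y":15.2,"z":0,"rx":0,"ry":0,"rz":-10},
    {"x":64.2,"y":17.2,"z":0,"rx":0,"ry":0,"rz":-12},
    {"x":75.7,"y":18.9,"z":0,"rx":0,"ry":0,"rz":-14.1},
    {"x":87.8,"y":20.2,"z":0,"rx":0,"ry":0,"rz":-16.3},
    {"x":100.6,"y":21.1,"z":0,"rx":0,"ry":0,"rz":-18.7},
    {"x":114.1,"y":21.4,"z":0,"rx":0,"ry":0,"rz":-21.1},
    {"x":128.3,"y":21.2,"z":0,"rx":0,"ry":0,"rz":-23.7},
    {"x":143.3,"y":20.3,"z":0,"rx":0,"ry":0,"rz":-26.5},
    {"x":159,"y":18.6,"z":0,"rx":0,"ry":0,"rz":-29.3},
    {"x":174.9,"y":16.3,"z":0,"rx":0,"ry":0,"rz":-32.4},
    {"x":191.4,"y":13,"z":0,"rx":0,"ry":0,"rz":-35.5},
    {"x":208.4,"y":8.7,"z":0,"rx":0,"ry":0,"rz":-38.8},
    {"x":225.9,"y":3.3,"z":0,"rx":0,"ry":0,"rz":-42.3},
    {"x":244.3,"y":-3.9,"z":0,"rx":0,"ry":0,"rz":-45.9}
  ]
}}

```text
time: 12.2
tool_pos: [0.6642, 0.0811, 0.177]
tool_rot: [3.079, 0.032, 1.882]
contact_force: [0.1, -2.4, -1.6]
opening: 0.0006
grip_force: 1.4
```

Run:
```python
from rows import *
print(s["time"],th[39],c[39],"lag vs P39",rel(*P(39),p,R),"F",(R.T@np.array(s["contact_force"])).round(2))
```

```text
12.2 0.4861043436341298 0.038 lag vs P39 {'x': 1.2, 'y': 1.0, 'z': -0.2, 'rx': -0.0, 'ry': 0.0, 'rz': -0.3} F [-2.29 -0.8   1.64]
```

>>> {"method": "arm_command", "body": {
  "series": [
    {"x":19.8,"y":7.3,"z":0,"rx":0,"ry":0,"rz":-3.7},
    {"x":-10,"y":9,"z":0,"rx":0,"ry":0,"rz":-3.7},
    {"x":-50,"y":12,"z":0,"rx":0,"ry":0,"rz":-3.7},
    {"x":-80,"y":14,"z":0,"rx":0,"ry":0,"rz":-3.7},
    {"x":-80,"y":14,"z":-40,"rx":0,"ry":0,"rz":-3.7},
    {"x":-80,"y":14,"z":-80,"rx":0,"ry":0,"rz":-3.7},
    {"x":-80,"y":14,"z":-100,"rx":0,"ry":0,"rz":-3.7},
    {"x":-80,"y":14,"z":-100,"rx":0,"ry":0,"rz":-3.7},
    {"x":-80,"y":14,"z":-100,"rx":0,"ry":0,"rz":-3.7},
    {"x":-80,"y":14,"z":-100,"rx":0,"ry":0,"rz":-3.7},
    {"x":-80,"y":14,"z":-100,"rx":0,"ry":0,"rz":-3.7},
    {"x":-80,"y":14,"z":-100,"rx":0,"ry":0,"rz":-3.7},
    {"x":-80,"y":14,"z":-100,"rx":0,"ry":0,"rz":-3.7},
    {"x":-80,"y":14,"z":-100,"rx":0,"ry":0,"rz":-3.7},
    {"x":-80,"y":14,"z":-100,"rx":0,"ry":0,"rz":-3.7},
    {"x":-80,"y":14,"z":-100,"rx":0,"ry":0,"rz":-3.7},
    {"x":-80,"y":14,"z":-100,"rx":0,"ry":0,"rz":-3.7},
    {"x":-80,"y":14,"z":-100,"rx":0,"ry":0,"rz":-3.7},
    {"x":-80,"y":14,"z":-100,"rx":0,"ry":0,"rz":-3.7},
    {"x":-80,"y":14,"z":-100,"rx":0,"ry":0,"rz":-3.7}
  ]
}}

```text
time: 14.2
tool_pos: [0.6944, 0.0088, 0.2801]
tool_rot: [3.082, 0.036, 1.942]
contact_force: [-0.2, -0.1, -0.0]
opening: 0.0004
grip_force: 0.0
```

```bash
python3 look.py e; sleep 0; python3 look.py f
```

```text
14.2 F tool [ 0.01 -0.2   0.03]
top theta 0.7298 r 0.2985 0.92
side theta 0.7177 r 0.3016 0.66
side c from marks 5.0 0.95
theta 0.723714962258335 finger: c -110.4 radial off -42.2 h 0.2307
14.5 F tool [ 0.56 -0.64  0.5 ]
top theta 0.7316 r 0.3001 0.75
side theta 0.7329 r 0.3012 0.94
side c from marks -0.3 0.62
theta 0.7322842683195927 finger: c -112.6 radial off -44.5 h 0.2307
```

View pics/fside.png

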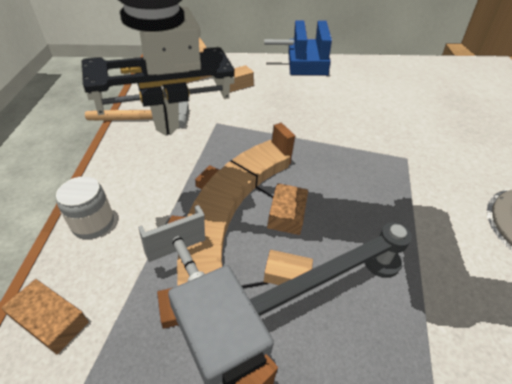

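The trolley (px 220,325) rests against the far buffer (250,375). The plate is free, the offcut and cork block haven't moved, and the gripper is clear.

```bash
python3 -c "
from cell import *
print(hand_in())"
```

```text
the job is handed in; nothing more can be done
None
```

The trolley went over the arch and rolled on its own against the far buffer, where it rests at about 0.73 rad. By the force readings and one mid-run picture the plate stayed within 22 to 66 mm between the lines; planned top speed was about 0.2 m/s, not measured. The offcut and cork block were not touched, and the job was handed in about 14.5 s into the 35 s limit.

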